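Fit two stage carriers to the rails that take them and lock the dock

TASK

Put both carriers away in the rail dock: only one of its three rails is wide enough inside for the wide carrier, and that cannot be seen, so feel which rail lets it slide in; the narrow carrier goes in either of the other rails. Slide each carrier in under the cover until it is fully home against the end wall and leave it there, then throw the keeper lever all the way over to lock both in. Leave the dish, the box and the screwdriver alone.

Things in the scene. Friction and masses are not known exactly. Their poses are not given: they have to be found in the camera images.
- dock: Low dark fixed block, 96 mm deep (x), 258 wide (y), 42 high, with three covered rails along its x. Origin: underside, mid-width, 55 mm behind the mouths; mouths open to -x, carriers are pushed in to +x. End wall's inner face at x = +29 mm: a 70 mm foot is home with its centre at x = -6 mm. The aluminium cover has over each rail a 26 mm wide slot, open at the mouth, for the stem.
- rail0 (a point): Centre of the mouth of the right rail (dock x = -55, y = -80 mm), at its floor, 10 mm above the bench; axes as the dock's. Each rail is a tunnel, 24 mm from floor to cover, 62 mm wide for the first 20 mm; then hidden side guides narrow it evenly to 55 mm in one rail, 43 mm in the two others, drawn anew each time. A foot too wide stops dead there, its centre near dock x = -70 mm.
- rail1 (a point): The same for the middle rail (dock y = 0).
- rail2 (a point): The same for the left rail (dock y = +80 mm).
- carrier_wide: The wide carrier: aluminium foot 70 mm long (its x), 52 mm wide (y), 18 mm thick; in its middle a dark upright stem 24 (x) by 18 mm (y) up to 100 mm above the underside, topped by a 2 mm brass disc. Either end may go first. Origin: centre of the underside, z up. About 360 g. Stands loose beside the dock. Fits only the 55 mm rail.
- carrier_narrow: The narrow carrier: aluminium foot 70 mm long (its x), 40 mm wide (y), 18 mm thick; in its middle a dark upright stem 24 (x) by 18 mm (y) up to 100 mm above the underside, topped by a 2 mm brass disc. Either end may go first. Origin: centre of the underside, z up. About 300 g. Stands loose beside the dock. Fits any rail.
- keeper (a joint): Angle (rad) of the keeper, a thin aluminium flap across the front of all mouths, hinged along the dock's y at dock x = -59 mm, 6 mm above the bench. 0: flat towards -x, top at 8 mm, below the rail floors, so feet pass over it. 1.4, its end of travel: upright, locking the carriers in. Stiff (about 0.18 N m: 3 to 4 N at 50 mm); stays where it is left.
- keeper_knob (a point): Centre of the 20 mm black ball on the keeper's lever: a 10 mm steel bar, 85 mm from shaft to ball, in the plane dock y = -163 mm (34 mm right of the block's side). At keeper 0 it leans 29 degrees from upright to the dock's -x (ball 81 mm above the bench), at 1.4 rad 52 degrees to +x (ball at 59 mm). Push it to the dock's +x.
- dish: Bystander: glass dish 90 mm across, 16 mm high, beyond the dock. Origin: centre of its underside.
- slide_box: Bystander: white box 85 x 60 x 35 mm beyond the dock. Origin: centre of its underside.
- screwdriver: Bystander: screwdriver 170 mm long lying on the left. Origin: on the bench under its middle.
There are look-alikes about, which are no part of the job. Leave any red look-alike of the carrier_narrow alone. Leave any brown look-alike of the carrier_wide alone.

How it is judged:
By the outcome, as a careful person would: the job done as asked, in the order asked, and still so for the second after the job is handed in, with the robot touching nothing.
It also fails if it takes over 72 s, if anything falls off the work surface, if the arm or the gripper's body presses on something with over 40 N, if the wrist force passes 120 N, or if a joint passes its speed limit or range.

ROBOT

A 6-joint arm with a two-finger parallel gripper is mounted at the origin on the work surface. World frame = base frame: x ahead of the robot, y to its left, z up, the work surface at z = 0. Lengths are in m, angles in degrees, forces in N, time in s.
With the tool pointing down it reaches from about 0.4 to 0.825 m from the base axis. Payload 7 kg.
Tool frame: the origin (TCP) lies on the centre line of the jaws, within the pads' length; the fingertips stand 19 mm ahead of it and the grasp point (between the pads) is the TCP; z points along the fingers, y is the line along which they close (so a half turn about z gives the same grasp; the last joint's range is limited). The gripper opens to 88 mm and grips with 3 to 60 N. Pads are 19 mm wide; open, the fingers measure 130 mm over their backs; the gripper's body (78 mm by 193 mm) begins 47 mm behind the grasp point.
Start: joints at [84.116, 20.546, 0.682, 0, -70.136, -16.507], TCP at [0.257, 0.624, 0.246] pointing down, gripper open.
Joint ranges: [-176.03, 176.03], [-82.01, 121.73], [-58.28, 71.71], [-173.87, 95.51], [-174.79, -0.11], [-173.66, 173.66]. Speed limits (degrees/s): [136.94, 136.94, 172.46, 180, 180, 180].

INTERFACE

Orientations are given as [roll, pitch, yaw] about the fixed x, y, z axes, in that order (R = Rz(yaw) Ry(pitch) Rx(roll)).
In Python, from plant import ctrl gives the robot as it stands.
- The arm moves only by the tool move_arm, never from a script. Its argument "motion" is a list of rows, each a list of 3 entries, a list of its own where there are three numbers: the shift along the tool's x, y, z in mm, then the turn, a rotation vector about the tool's x, y, z in degrees, then the closure, from 0 (fully open) to 1 (shut). A call has 1 to 10 rows; each row is the pose to reach, as a shift and turn from the pose commanded when the call began, along the tool's axes at that moment; what a row does not reach only later rows make up. A row lasts 1/12 s, in which the tool goes at most 41.7 mm and 7.16 degrees, less where a joint would pass 70% of its speed; a pose out of reach is approached as far as the arm can. A call with a gripper value outside its range is refused whole. The fingers move at their own pace and stop on an object; the grip force is fixed at half the most. Time passes only in rows, so rows that repeat a pose let the fingers close. It gives the time, the measured TCP pose, the force, the opening and the grip force at its end, in the units of the state.
- ctrl.get_obs(): the state, without advancing time (a new reading comes with each control period).
- ctrl.snapshot(name): name is "side" or "top"; returns a dict with "color" (420x560x3 uint8, blue, green, red), "camera_matrix" (3x3 intrinsics, pixels), "cam_to_world" (4x4, takes a point from camera to world coordinates). Camera axes: x right, y up, looking along -z (the intrinsics and any distortion apply to the point x, -y, -z); pixel columns grow to the right and rows downward; lengths in m; the calibration is good to about 2 mm. A picture is of the moment at which its call begins. There is no depth.
- ctrl.close_job(): hands the job in; it is judged then, once.
The state is a dict: "clock": time; "joint_pos": joint angles; "qvel": joint speeds; "tau": joint torques, N m; "tool_pos": TCP position; "orientation": TCP orientation; "force": force on the tool from outside, world axes, zero at the start; "moment": the same for the moment, N m; "opening": finger opening in m; "gripper_force": force on a finger pad.
Only numpy, scipy, OpenCV 4.12 (cv2) and the standard library are available. Lean on these libraries where they do the work, as an engineer would, in place of code of your own. Each camera call takes 0.05 s, during which the arm holds its last target. There are 200 camera calls.

## Working session

There is one attempt and no reset: what is moved stays moved. The work goes in short steps, Python scripts to look and compute and a tool call to move; the robot and the scene stay as the last step left them, time stands still between calls to the robot, and variables do not carry over. Pictures are saved under pics/ and viewed, at most 10 in all, crops included, and the job is handed in when it is done.

Besides the shell and the picture viewer there is one more tool, called after ">>>" as name(argument=value, ...) on one line, values as JSON. move_arm: Moves the arm, as the interface text tells. Its arguments: {"type":"object","properties":{"motion":{"type":"array"}},"required":["motion"]}

```bash
mkdir -p pics; ls; python3 - <<'E'
from plant import ctrl
import cv2,numpy as np
for n in("top","side"):
    s=ctrl.snapshot(n);cv2.imwrite(f"pics/{n}0.png",s["color"]);print(n,np.round(s["camera_matrix"],1).tolist(),np.round(s["cam_to_world"],4).tolist(),[k for k in s])
print(ctrl.get_obs())
E
```

```text
pics
top [[500.9, 0.0, 275.7], [0.0, 500.9, 206.5], [0.0, 0.0, 1.0]] [[0.0273, 0.9964, -0.0806, 0.49], [-0.9996, 0.0271, -0.0031, 0.0102], [-0.0009, 0.0806, 0.9967, 1.4247], [0.0, 0.0, 0.0, 1.0]] ['color', 'camera_matrix', 'cam_to_world']
side [[454.1, 0.0, 269.8], [0.0, 454.1, 208.7], [0.0, 0.0, 1.0]] [[0.7572, 0.4766, -0.4466, -0.0445], [-0.6531, 0.5406, -0.5303, -0.7974], [-0.0113, 0.6932, 0.7207, 1.1658], [0.0, 0.0, 0.0, 1.0]] ['color', 'camera_matrix', 'cam_to_world']
{'clock': 0.1, 'joint_pos': array([ 8.41167069e+01,  2.05883953e+01,  6.39558110e-01, -1.73100805e-02,
       -7.01357782e+01, -1.65060640e+01]), 'qvel': array([ 0.02939252, -0.08486613,  0.14376128,  0.02820963, -0.0258544 ,
        0.07627497]), 'tau': array([-1.50551237e-03, -5.84165347e+01,  2.93751669e+01,  7.01561987e+00,
        1.01766887e-02, -3.95535449e-05]), 'tool_pos': array([0.25698551, 0.62373048, 0.24470975]), 'orientation': array([ 1.79914248e+02, -8.43998716e-03, -2.23952447e+01]), 'force': array([-0.34556173, -0.0034539 , -0.26960571]), 'moment': array([0.01066193, 0.02541991, 0.0139293 ]), 'gripper_force': 0.0, 'opening': 0.08772999535279902}
```

View pics/top0.png

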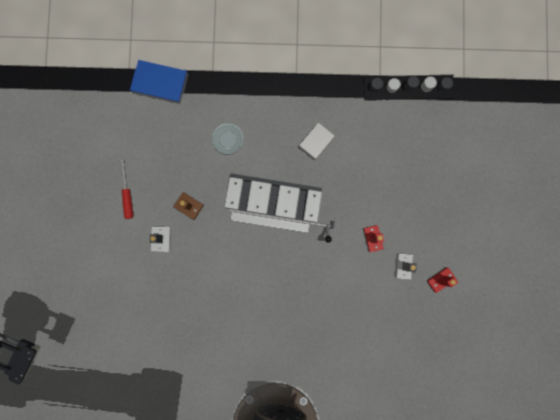

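View pics/side0.png

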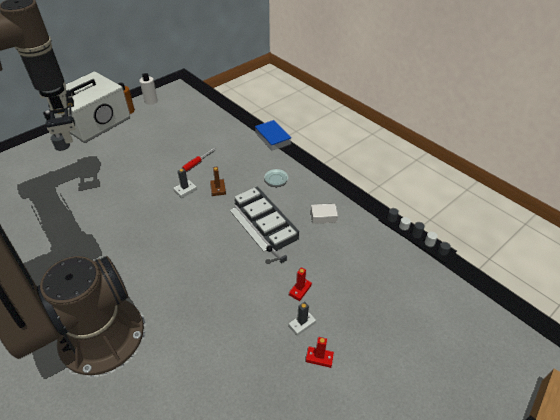

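Candidates in the top view:
- Aluminium foot at (160,239), which is probably the wide carrier.
- Aluminium foot at (405,267), which is probably the narrow carrier.
- Brown look-alike at (188,206), and red ones at (374,239) and (443,281). I'll leave these alone.

The dock is around (274,200), and the lever ball is at (328,239). Next I'll check this with a close crop and measurements.

```bash
cat > h.py <<'E'
import cv2,numpy as np
def ray(s,u,v,z):
    K=s["camera_matrix"];T=s["cam_to_world"]
    d=np.linalg.inv(K)@[u,v,1];d=T[:3,:3]@[d[0],-d[1],-d[2]]
    return (T[:3,3]+d*(z-T[2,3])/d[2])
def proj(s,P):
    T=s["cam_to_world"];p=T[:3,:3].T@(np.array(P)-T[:3,3]);q=s["camera_matrix"]@[p[0],-p[1],-p[2]];return q[:2]/q[2]
E
python3 - <<'E'
from plant import ctrl
from h import *
s=ctrl.snapshot("top");c=s["color"];g=c.min(2).astype(np.uint8)
def rect(x0,y0,x1,y1,z,thr=150):
    m=np.zeros_like(g);m[y0:y1,x0:x1]=(g[y0:y1,x0:x1]>thr)
    cs,_=cv2.findContours(m,0,1)
    for k in cs:
        if cv2.contourArea(k)<25: continue
        # metric contour
        w=np.array([ray(s,u,v,z)[:2]*1000 for u,v in k[:,0]],np.float32)
        r=cv2.minAreaRect(w);print("px",np.round(k[:,0].mean(0)),"ctr",np.round(r[0],1),"size",np.round(r[1],1),"ang",round(r[2],1))
print("A");rect(143,220,178,260,.018)
print("B");rect(390,250,422,285,.018)
print("dock");rect(222,172,326,224,.042)
print("keeper");rect(226,205,312,236,.008)
def crop(x,y,w,h,f): return cv2.resize(c[y:y+h,x:x+w],None,fx=f,fy=f,interpolation=cv2.INTER_CUBIC)
a=crop(140,220,50,50,8);b=crop(385,245,50,50,8);d=crop(220,170,133,83,6)[:, :800]
top=np.hstack([a,b]);cv2.imwrite("pics/c1.png",top);cv2.imwrite("pics/c2.png",d)
E
```

```text
A
px [161. 239.] ctr [503.4 337.3] size [67.2 47.9] ang 1.6
B
px [404. 274.] ctr [ 423.1 -347.7] size [36.5 21.8] ang 80.9
px [406. 258.] ctr [ 470.2 -351.5] size [37.  19.7] ang 83.4
dock
px [265. 220.] ctr [560.1  39.6] size [196.9  21.9] ang 82.7
px [313. 206.] ctr [606.9 -87.3] size [35.2 82.5] ang 83.1
px [287. 202.] ctr [616.4 -16.7] size [52.6 82.7] ang 82.6
px [259. 197.] ctr [627.1  62.7] size [52.6 82.5] ang 82.2
px [233. 193.] ctr [636.4 133.5] size [34.7 82.6] ang 82.5
keeper
px [270. 222.] ctr [560.5  31.2] size [220.2  23. ] ang 82.4
px [308. 213.] ctr [589.8 -77.4] size [42.7 17. ] ang 1.2
px [286. 210.] ctr [592.4 -15. ] size [34.1 56.8] ang 1.6
px [257. 208.] ctr [597.2  67.5] size [19.9 51.1] ang 1.6
```

View pics/c1.png

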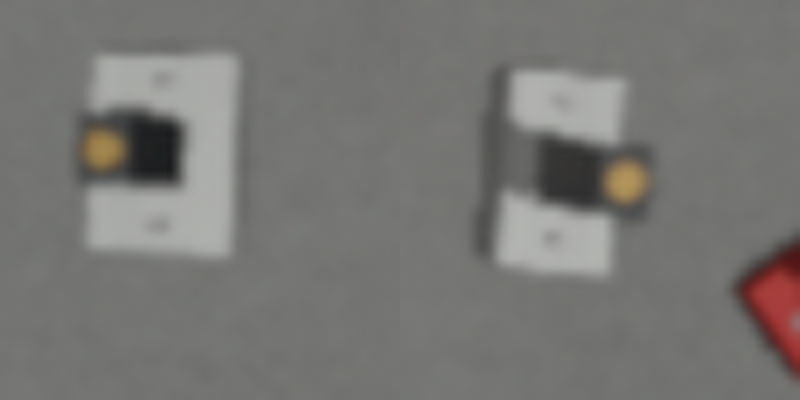

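View pics/c2.png

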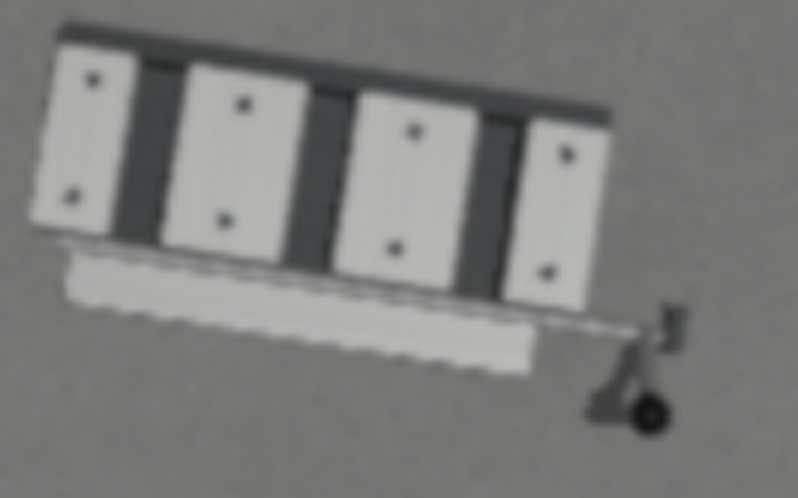

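The crops show the left aluminium foot at about 70x50 mm, so it is the wide carrier. The right one is about 70x40 mm, so it is the narrow one. Their brass discs are at (152.9,238.5) and (413.4,267.8). In the dock crop, the three dark slots lie between the four cover plates, the keeper is flat, and the ball is at about (328,239).

```bash
cat >> h.py <<'E'
O=np.array([634.1,21.4]);A=np.radians(-7.6);R=np.array([[np.cos(A),-np.sin(A)],[np.sin(A),np.cos(A)]])
def w2d(p): return R.T@(np.array(p)[:2]-O)
def d2w(p): return O+R@np.array(p)
from scipy.spatial.transform import Rotation as Ro
def go(o,xyz,yaw):  # shift (mm, tool axes) and rotvec (deg) from measured pose to xyz(mm), tool down with yaw
    r=Ro.from_euler("xyz",o["orientation"],degrees=True);t=Ro.from_euler("xyz",[180,0,yaw],degrees=True)
    return np.round(r.inv().apply(np.array(xyz)-np.array(o["tool_pos"])*1000),1),np.round((r.inv()*t).as_rotvec(degrees=True),1)
E
python3 - <<'E'
from plant import ctrl
from h import *
s=ctrl.snapshot("top");t=ctrl.snapshot("side")
print("disc wide",ray(s,152.9,238.5,.102)*1000,"narrow",ray(s,413.4,267.75,.102)*1000,"ball",ray(s,328.3,238.8,.081)*1000, "ball pred",d2w([-100,-163]))
for r,y in enumerate((-80,0,80)): print("rail",r,d2w([-55,y]),"start",d2w([-110,y]))
print("brown/red discs",[ray(s,u,v,.102)[:2]*1000 for u,v in((183,203),(379,238),(453,283))])
# side check
for n,P in (("wide",(.503,.337,.102)),("narrow",(.447,-.350,.102)),("ball",[*d2w([-100,-163])/1000,.081])): print(n,proj(t,P))
print(go(ctrl.get_obs(),(503.5,337,200),-90))
E
```

```text
disc wide [503.34897566 335.61494213 102.        ] narrow [ 445.46735588 -351.13595633  102.        ] ball [ 515.55916574 -128.78360707   81.        ] ball pred [ 513.42065436 -126.94249404]
rail 0 [569.00263407 -50.62314176] start [514.48577935 -43.34904029]
rail 1 [579.58314529  28.67410146] start [525.06629057  35.94820293]
rail 2 [590.16365651 107.97134468] start [535.64680179 115.24544615]
brown/red discs [array([599.38423361, 260.23721817]), array([ 520.90367488, -260.13121892]), array([ 408.64948266, -454.87922405])]
wide [181.27514401 170.20525226]
narrow [303.90150091 305.70752805]
ball [268.727385   249.20545062]
(array([337.1, 171.4,  45.3]), array([ 0. , -0. , 67.6]))
```

>>> move_arm(motion=[[[337,171,45],[0,0,67.6],0],[[337,171,45],[0,0,67.6],0],[[337,171,45],[0,0,67.6],0],[[337,171,45],[0,0,67.6],0],[[337,171,45],[0,0,67.6],0],[[337,171,45],[0,0,67.6],0],[[337,171,45],[0,0,67.6],0],[[337,171,45],[0,0,67.6],0],[[337,171,45],[0,0,67.6],0],[[337,171,45],[0,0,67.6],0]])

```text
clock: 1.08
tool_pos: [0.506, 0.3328, 0.1995]
orientation: [179.9, -0.1, -90.6]
force: [-0.7, 0.3, -0.8]
opening: 0.0877
gripper_force: 0.0
```

>>> move_arm(motion=[[[0,0,0],[0,0,0],0],[[0,0,40],[0,0,0],0],[[0,0,75],[0,0,0],0],[[0,0,95],[0,0,0],0],[[0,0,95],[0,0,0],0]])

```text
clock: 1.5
tool_pos: [0.501, 0.3361, 0.1009]
orientation: [179.7, -0.3, -89.9]
force: [0.4, -0.5, -0.1]
opening: 0.0876
gripper_force: 0.0
```

```bash
python3 - <<'E'
from plant import ctrl
from h import *
o=ctrl.get_obs();print(o["tool_pos"],o["orientation"],go(o,(503.4,336.4,78),-90))
s=ctrl.snapshot("side");c=s["color"][110:230,120:280];cv2.imwrite("pics/g1.png",cv2.resize(c,None,fx=5,fy=5,interpolation=2))
E
```

```text
[0.50095193 0.33612095 0.10088476] [179.67837815  -0.30564232 -89.90614772] (array([-0.4, -2.6, 22.9]), array([ 0.3, -0.3,  0.1]))
```

View pics/g1.png

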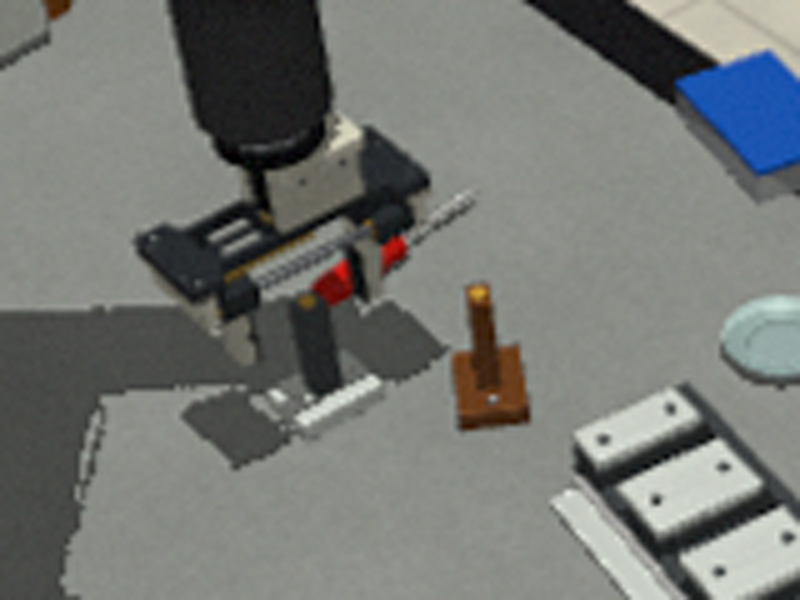

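The crop shows the fingers on either side of the wide carrier's dark stem, with its disc at crop (308,300). The brown look-alike is clear of them at (490,390). I'll go down the last part and close.

>>> move_arm(motion=[[[0,-2,23],[0,0,0],0],[[0,-2,23],[0,0,0],0.3],[[0,-2,23],[0,0,0],1],[[0,-2,23],[0,0,0],1],[[0,-2,23],[0,0,0],1],[[0,-2,23],[0,0,0],1],[[0,-2,23],[0,0,0],1],[[0,-2,23],[0,0,0],1],[[0,-2,23],[0,0,0],1]])

```text
clock: 2.3
tool_pos: [0.5056, 0.3376, 0.0829]
orientation: [-180.0, 0.0, -90.0]
force: [0.4, -0.5, 0.7]
opening: 0.0394
gripper_force: 0.0
```

>>> move_arm(motion=[[[0,0,4],[0,0,0],1],[[0,0,4],[0,0,0],1],[[0,0,4],[0,0,0],1],[[0,0,4],[0,0,0],1],[[0,0,4],[0,0,0],1]])

```text
clock: 2.72
tool_pos: [0.5053, 0.3373, 0.078]
orientation: [180.0, -0.0, -90.0]
force: [0.0, -0.2, -2.9]
opening: 0.0239
gripper_force: 30.0
```

```bash
python3 - <<'E'
from plant import ctrl
from h import *
o=ctrl.get_obs();print(o["tool_pos"],o["orientation"],o["force"],o["opening"],o["gripper_force"])
for y in(-80,0,80):
  p=d2w([-110,y]);print(y,go(o,(*p,130),-97.6),go(o,(*p,93),-97.6))
E
```

```text
[0.50525837 0.3372926  0.07801455] [ 1.79951228e+02 -4.44216854e-02 -9.00018288e+01] [ 0.04702927 -0.22687924 -2.92205858] 0.02394860236498123 29.997343719005585
-80 (array([380.7,  -9.2, -51.7]), array([ 0. , -0. ,  7.6])) (array([380.7,  -9.2, -14.7]), array([ 0. , -0. ,  7.6]))
0 (array([301.4, -19.8, -51.8]), array([ 0. , -0. ,  7.6])) (array([301.4, -19.8, -14.8]), array([ 0. , -0. ,  7.6]))
80 (array([222.1, -30.4, -51.8]), array([ 0. , -0. ,  7.6])) (array([222.1, -30.4, -14.8]), array([ 0. , -0. ,  7.6]))
```

>>> move_arm(motion=[[[0,0,-30],[0,0,0],1],[[40,-5,-40],[0,0,3],1],[[80,-11,-40],[0,0,5],1],[[120,-16,-40],[0,0,7.6],1],[[160,-22,-40],[0,0,7.6],1],[[200,-27,-30],[0,0,7.6],1],[[222,-30.4,-14],[0,0,7.6],1],[[222,-30.4,-14],[0,0,7.6],1],[[222,-30.4,-14],[0,0,7.6],1]])

```text
clock: 3.47
tool_pos: [0.5353, 0.1137, 0.0916]
orientation: [179.9, -0.1, -97.8]
force: [0.4, 0.6, -3.6]
opening: 0.0238
gripper_force: 30.0
```

```bash
python3 - <<'E'
from plant import ctrl
from h import *
o=ctrl.get_obs();print(o["tool_pos"],w2d(o["tool_pos"]*1000),o["orientation"],o["force"],o["opening"])
s=ctrl.snapshot("top");c=s["color"][160:260,190:350];cv2.imwrite("pics/g2.png",cv2.resize(c,None,fx=5,fy=5,interpolation=2))
s=ctrl.snapshot("side");c=s["color"][150:270,180:340];cv2.imwrite("pics/g3.png",cv2.resize(c,None,fx=5,fy=5,interpolation=2))
E
```

```text
[0.5353326  0.11371814 0.09161738] [-110.10944528   78.44455272] [ 1.79890128e+02 -7.78401254e-02 -9.77528863e+01] [ 0.39965659  0.55208322 -3.64240891] 0.0237986616835646
```

View pics/g3.png

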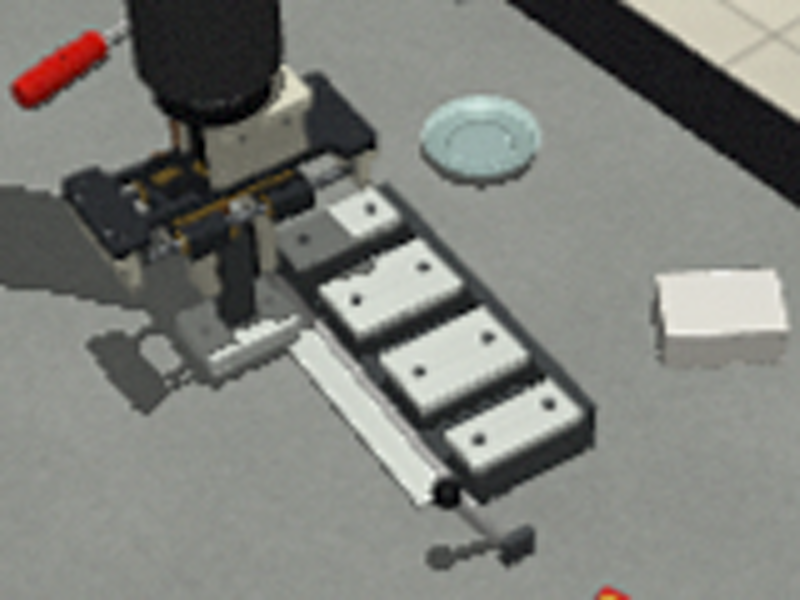

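The crop shows the wide foot held square in front of the left rail, at (240,345), with its stem in line with the slot. I'll slide it in gently and feel for a stop.

>>> move_arm(motion=[[[-1.5,-10,0],[0,0,0],1],[[-1.5,-18,0],[0,0,0],1],[[-1.5,-24,0],[0,0,0],1],[[-1.5,-30,0],[0,0,0],1],[[-1.5,-36,0],[0,0,0],1],[[-1.5,-40,0],[0,0,0],1],[[-1.5,-43,0],[0,0,0],1],[[-1.5,-46,0],[0,0,0],1],[[-1.5,-46,0],[0,0,0],1]])

```text
clock: 4.32
tool_pos: [0.5818, 0.1105, 0.0922]
orientation: [179.9, -0.1, -97.6]
force: [0.9, -0.8, -4.4]
opening: 0.0238
gripper_force: 30.0
```

```bash
cat > st.py <<'E'
from plant import ctrl
from h import *
o=ctrl.get_obs();print(np.round(o["tool_pos"]*1000,1),"dock",np.round(w2d(o["tool_pos"]*1000),1),"yaw",round(o["orientation"][2],2),"Fdock",np.round(R.T@o["force"][:2],1),"Fz",round(o["force"][2],1),"M",np.round(o["moment"],2),"open",round(o["opening"]*1000,1))
E
python3 st.py
```

```text
[581.8 110.5  92.2] dock [-63.6  81.4] yaw -97.61 Fdock [ 1.  -0.7] Fz -4.4 M [-0.83 -0.26 -0.09] open 23.8
```

Already 6 mm past the stop point with no resistance. I'll keep going slowly.

>>> move_arm(motion=[[[0,-3,0],[0,0,0],1],[[0,-6,0],[0,0,0],1],[[0,-9,0],[0,0,0],1],[[0,-12,0],[0,0,0],1],[[0,-12,0],[0,0,0],1]])

```text
clock: 4.73
tool_pos: [0.5938, 0.1089, 0.0924]
orientation: [180.0, -0.0, -97.6]
force: [-0.5, -4.2, -3.6]
opening: 0.024
gripper_force: 30.0
```

```bash
python3 st.py
```

```text
[593.8 108.9  92.4] dock [-51.5  81.4] yaw -97.6 Fdock [ 0.  -4.2] Fz -3.6 M [-1.65  0.41 -0.1 ] open 24.0
```

It's past the guides, with a 4 N side force towards -y. So this is the wide rail. I'll ease sideways by 0.8 mm and keep sliding.

>>> move_arm(motion=[[[0.8,-4,0],[0,0,0],1],[[0.8,-9,0],[0,0,0],1],[[0.8,-14,0],[0,0,0],1],[[0.8,-19,0],[0,0,0],1],[[0.8,-24,0],[0,0,0],1],[[0.8,-29,0],[0,0,0],1],[[0.8,-33,0],[0,0,0],1],[[0.8,-36,0],[0,0,0],1],[[0.8,-39,0],[0,0,0],1],[[0.8,-39,0],[0,0,0],1]])

```text
clock: 5.57
tool_pos: [0.6331, 0.1035, 0.0926]
orientation: [-180.0, 0.0, -97.6]
force: [1.0, -3.0, -3.8]
opening: 0.0236
gripper_force: 30.0
```

```bash
python3 st.py
```

```text
[633.1 103.5  92.6] dock [-11.8  81.2] yaw -97.59 Fdock [ 1.3 -2.8] Fz -3.8 M [-1.03 -0.34  0.01] open 23.6
```

>>> move_arm(motion=[[[0.8,-1,2],[0,0,0],1],[[0.8,-2,3],[0,0,0],1],[[0.8,-3.5,3],[0,0,0],1],[[0.8,-5,3],[0,0,0],1],[[0.8,-6,3],[0,0,0],1],[[0.8,-7,3],[0,0,0],1],[[0.8,-8,3],[0,0,0],1],[[0.8,-8,3],[0,0,0],1]])

```text
clock: 6.23
tool_pos: [0.6403, 0.1017, 0.0896]
orientation: [-180.0, 0.0, -97.6]
force: [0.8, 0.6, -4.1]
opening: 0.0239
gripper_force: 30.0
```

```bash
python3 st.py
```

```text
[640.3 101.7  89.6] dock [-4.4 80.4] yaw -97.59 Fdock [0.7 0.7] Fz -4.1 M [ 0.08 -0.05 -0.  ] open 23.9
```

No wall yet, so I'll keep pushing until there's contact.

>>> move_arm(motion=[[[0,-1,0],[0,0,0],1],[[0,-2,0],[0,0,0],1],[[0,-3,0],[0,0,0],1],[[0,-4,0],[0,0,0],1],[[0,-4,0],[0,0,0],1]])

```text
clock: 6.65
tool_pos: [0.6412, 0.1011, 0.0891]
orientation: [179.7, -0.1, -97.6]
force: [-10.5, 3.4, 2.1]
opening: 0.0239
gripper_force: 30.0
```

```bash
python3 st.py
```

```text
[641.2 101.1  89.1] dock [-3.5 80. ] yaw -97.61 Fdock [-10.8   2. ] Fz 2.1 M [1.6  4.09 0.12] open 23.9
```

Contact with the end wall at 10.8 N, so it is home. I'll relax, release, and go straight up.

>>> move_arm(motion=[[[0,2,1],[0,0,0],1],[[0,2,1],[0,0,0],1],[[0,2,1],[0,0,0],0.5],[[0,2,1],[0,0,0],0.5],[[0,2,1],[0,0,0],0.4],[[0,2,-30],[0,0,0],0.4],[[0,2,-70],[0,0,0],0.4],[[0,2,-110],[0,0,0],0.2],[[0,2,-120],[0,0,0],0]])

```text
clock: 7.4
tool_pos: [0.6458, 0.1018, 0.2176]
orientation: [-179.4, 0.2, -97.5]
force: [1.4, -0.4, 0.9]
opening: 0.0605
gripper_force: 0.0
```

```bash
python3 st.py; python3 - <<'E'
from plant import ctrl
from h import *
o=ctrl.get_obs();print(go(o,(446,-350,190),-96),o["joint_pos"])
E
```

```text
[645.8 101.8 217.6] dock [ 0.9 81.2] yaw -97.54 Fdock [ 1.4 -0.2] Fz 0.9 M [ 0.11 -0.33  0.04] open 60.5
(array([474.2, 139. ,  24.4]), array([-0.6,  0.2, -1.5])) [ 26.11128023  19.21655949  -5.08988995   0.17979866 -65.0731929
 -33.72388842]
```

>>> move_arm(motion=[[[39,11,2],[0,0,0],0],[[78,23,4],[0,0,0],0],[[117,34,6],[0,0,0],0],[[156,46,8],[0,0,0],0],[[195,57,10],[0,0,0],0],[[234,69,12],[0,0,0],0],[[273,80,14],[0,0,0],0],[[312,91,16],[0,0,0],0],[[351,103,18],[0,0,0],0],[[390,114,20],[0,0,0],0]])

```text
clock: 8.23
tool_pos: [0.4771, -0.2721, 0.1904]
orientation: [-179.9, -0.0, -97.6]
force: [1.4, 0.2, 0.6]
opening: 0.0874
gripper_force: 0.0
```

```bash
python3 st.py; python3 - <<'E'
from plant import ctrl
from h import *
o=ctrl.get_obs();print(go(o,(446,-350.5,95),-96))
s=ctrl.snapshot("top");c=s["color"][160:260,200:350]
cv2.imwrite("pics/t2.png",cv2.resize(c,None,fx=5,fy=5,interpolation=2))
for u in(-6,-3,0): print(u,proj(s,[*d2w([u,80])/1000,.112]))
E
```

```text
[ 477.1 -272.1  190.4] dock [-116.8 -311.7] yaw -97.57 Fdock [1.4 0.4] Fz 0.6 M [ 0.04 -0.24 -0.05] open 87.4
(array([81.8, 20.7, 95.3]), array([-0.1, -0. , -1.6]))
-6 [243.07285101 189.43801584]
-3 [243.25986149 188.32171934]
0 [243.44680451 187.20582554]
```

View pics/t2.png

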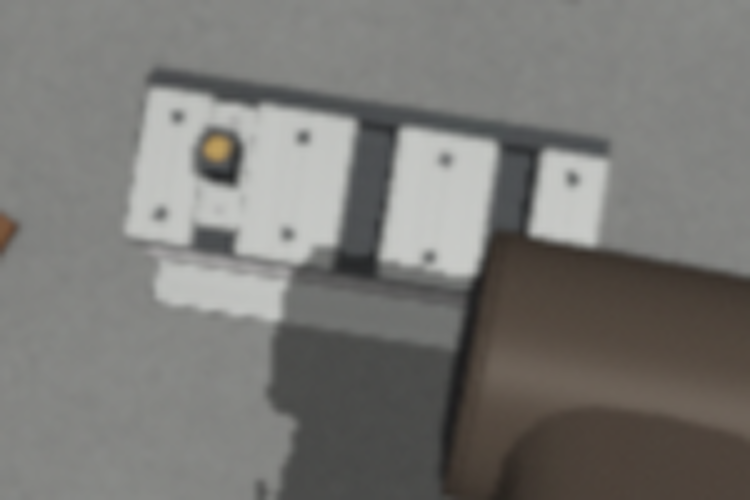

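The top view shows the wide carrier's disc at about (243.4,189.8), against a predicted (243.1,189.4) for home. Its foot is visible under the slot and it stands fully in. Next is the narrow carrier.

>>> move_arm(motion=[[[35,9,0],[0,0,0],0],[[70,18,10],[0,0,-1.6],0],[[83,21,40],[0,0,-1.6],0],[[83,21,65],[0,0,-1.6],0],[[83,21,65],[0,0,-1.6],0],[[83,21,65],[0,0,-1.6],0]])

```text
clock: 8.78
tool_pos: [0.4453, -0.35, 0.1241]
orientation: [179.9, -0.0, -96.0]
force: [0.8, -0.3, 0.8]
opening: 0.0876
gripper_force: 0.0
```

```bash
python3 st.py; python3 - <<'E'
from plant import ctrl
from h import *
o=ctrl.get_obs();print(go(o,(448,-350.5,78),-96))
E
```

```text
[ 445.3 -350.   124.1] dock [-138.  -393.1] yaw -96.01 Fdock [ 0.9 -0.2] Fz 0.8 M [-0.01 -0.13 -0.02] open 87.6
(array([ 0.3, -2.8, 46.1]), array([ 0.1, -0. , -0. ]))
```

>>> move_arm(motion=[[[0.5,-2,25],[0,0,0],0],[[0.5,-2,46],[0,0,0],0],[[0.5,-2,46],[0,0,0],0],[[0.5,-2,46],[0,0,0],1],[[0.5,-2,46],[0,0,0],1],[[0.5,-2,46],[0,0,0],1],[[0.5,-2,46],[0,0,0],1],[[0.5,-2,46],[0,0,0],1],[[0.5,-2,46],[0,0,0],1],[[0.5,-2,46],[0,0,0],1]])

```text
clock: 9.62
tool_pos: [0.4478, -0.3504, 0.079]
orientation: [-180.0, -0.0, -96.0]
force: [0.0, 0.2, 0.6]
opening: 0.0466
gripper_force: 0.0
```

>>> move_arm(motion=[[[0,0,0],[0,0,0],1],[[0,0,0],[0,0,0],1],[[0,0,0],[0,0,0],1]])

```text
clock: 9.87
tool_pos: [0.4476, -0.3504, 0.0785]
orientation: [180.0, 0.0, -96.0]
force: [-0.8, -0.7, -0.8]
opening: 0.0265
gripper_force: 0.0
```

```bash
python3 st.py; python3 - <<'E'
from plant import ctrl
from h import *
o=ctrl.get_obs();
for y in(-80,0): print(go(o,(*d2w([-107,y]),200),-97.6))
E
```

```text
[ 447.6 -350.4   78.5] dock [-135.6 -393.2] yaw -95.99 Fdock [-0.7 -0.8] Fz -0.8 M [ 0.09 -0.03 -0.03] open 26.5
(array([-312.2,  -37.4, -121.5]), array([0. , 0. , 1.6]))
(array([-392.2,  -39.6, -121.5]), array([0. , 0. , 1.6]))
```

>>> move_arm(motion=[[[0,0,0],[0,0,0],1],[[0,0,0],[0,0,0],1],[[0,0,0],[0,0,0],1],[[0,0,-30],[0,0,0],1],[[0,0,-70],[0,0,0],1],[[0,0,-110],[0,0,0],1],[[0,0,-130],[0,0,0],1],[[0,0,-130],[0,0,0],1]])

```text
clock: 10.53
tool_pos: [0.4497, -0.3515, 0.2138]
orientation: [-179.6, -0.2, -96.0]
force: [0.7, 0.2, -3.9]
opening: 0.0237
gripper_force: 29.9
```

>>> move_arm(motion=[[[-38,-5,-4],[0,0,0],1],[[-76,-9,-4],[0,0,0],1],[[-114,-14,-4],[0,0,0],1],[[-152,-18,-4],[0,0,0],1],[[-190,-23,-4],[0,0,0],1],[[-228,-27,-4],[0,0,1.6],1],[[-266,-32,-4],[0,0,1.6],1],[[-300,-36,-4],[0,0,1.6],1],[[-312,-37,-2],[0,0,1.6],1],[[-312,-37,-2],[0,0,1.6],1]])

```text
clock: 11.37
tool_pos: [0.5166, -0.0412, 0.2088]
orientation: [179.9, -0.0, -97.4]
force: [0.1, -0.7, -2.6]
opening: 0.0238
gripper_force: 30.0
```

```bash
python3 st.py; python3 - <<'E'
from plant import ctrl
from h import *
o=ctrl.get_obs();
print(go(o,(*d2w([-107,-80]),92),-97.6))
E
```

```text
[516.6 -41.2 208.8] dock [-108.2  -77.6] yaw -97.42 Fdock [ 0.2 -0.7] Fz -2.6 M [ 0.05 -0.05  0.04] open 23.8
(array([  2.4,  -1.5, 116.8]), array([ 0.1, -0. ,  0.2]))
```

>>> move_arm(motion=[[[1,0,30],[0,0,0],1],[[1,0,65],[0,0,0],1],[[1,0,95],[0,0,0],1],[[1,0,110],[0,0,0],1],[[1,0,116],[0,0,0],1],[[1,0,116],[0,0,0],1],[[1,0,116],[0,0,0],1]])

```text
clock: 11.95
tool_pos: [0.517, -0.0453, 0.0947]
orientation: [180.0, -0.0, -97.6]
force: [1.0, 0.2, -3.7]
opening: 0.024
gripper_force: 30.0
```

```bash
python3 st.py; python3 - <<'E'
from plant import ctrl
from h import *
s=ctrl.snapshot("side");c=s["color"][150:270,180:340];cv2.imwrite("pics/g4.png",cv2.resize(c,None,fx=5,fy=5,interpolation=2))
E
```

```text
[517.  -45.3  94.7] dock [-107.2  -81.6] yaw -97.6 Fdock [1.  0.3] Fz -3.7 M [ 0.06 -0.13  0.  ] open 24.0
```

View pics/g4.png

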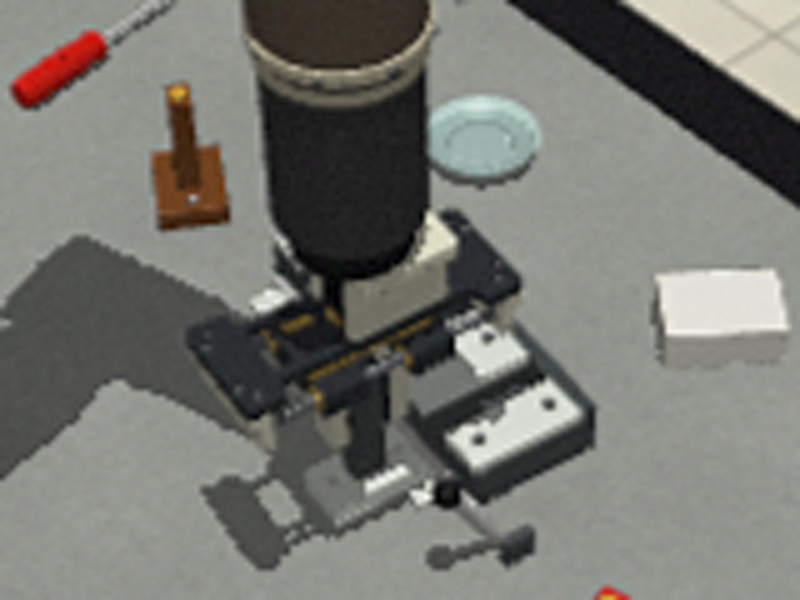

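The crop shows the narrow foot in line with the right rail, at (360,490), and the ball clear at (447,493). It is slightly too high, so I'll lower 3 mm and slide in.

>>> move_arm(motion=[[[-1.5,0,3],[0,0,0],1],[[-1.5,-8,3],[0,0,0],1],[[-1.5,-15,3],[0,0,0],1],[[-1.5,-21,3],[0,0,0],1],[[-1.5,-27,3],[0,0,0],1],[[-1.5,-33,3],[0,0,0],1],[[-1.5,-39,3],[0,0,0],1],[[-1.5,-45,3],[0,0,0],1],[[-1.5,-50,3],[0,0,0],1],[[-1.5,-50,3],[0,0,0],1]])

```text
clock: 12.83
tool_pos: [0.5679, -0.0501, 0.0914]
orientation: [-180.0, -0.0, -97.6]
force: [0.4, 0.3, -3.6]
opening: 0.0236
gripper_force: 30.0
```

```bash
python3 st.py
```

```text
[567.9 -50.1  91.4] dock [-56.2 -79.6] yaw -97.59 Fdock [0.4 0.4] Fz -3.6 M [ 0.27 -0.31  0.  ] open 23.6
```

>>> move_arm(motion=[[[0,-5,0],[0,0,0],1],[[0,-11,0],[0,0,0],1],[[0,-17,0],[0,0,0],1],[[0,-23,0],[0,0,0],1],[[0,-29,0],[0,0,0],1],[[0,-35,0],[0,0,0],1],[[0,-40,1],[0,0,0],1],[[0,-44,1],[0,0,0],1],[[0,-47,1],[0,0,0],1],[[0,-47,1],[0,0,0],1]])

```text
clock: 13.67
tool_pos: [0.6139, -0.0563, 0.0904]
orientation: [-180.0, -0.0, -97.6]
force: [0.4, 1.3, -4.6]
opening: 0.024
gripper_force: 30.0
```

```bash
python3 st.py
```

```text
[613.9 -56.3  90.4] dock [ -9.7 -79.7] yaw -97.59 Fdock [0.3 1.3] Fz -4.6 M [ 0.77 -0.37  0.05] open 24.0
```

>>> move_arm(motion=[[[0,-1.5,1],[0,0,0],1],[[0,-3,1],[0,0,0],1],[[0,-4.5,1],[0,0,0],1],[[0,-6,1],[0,0,0],1],[[0,-7,1],[0,0,0],1],[[0,-8,1],[0,0,0],1],[[0,-9,1],[0,0,0],1],[[0,-9,1],[0,0,0],1]])

```text
clock: 14.33
tool_pos: [0.6202, -0.0572, 0.0896]
orientation: [179.8, -0.0, -97.6]
force: [-8.0, 5.8, 4.3]
opening: 0.0236
gripper_force: 30.0
```

```bash
python3 st.py
```

```text
[620.2 -57.2  89.6] dock [ -3.4 -79.8] yaw -97.61 Fdock [-8.7  4.6] Fz 4.3 M [2.46 3.24 0.09] open 23.6
```

Home against the wall (8.7 N). I'll release, rise, and go to the lever.

>>> move_arm(motion=[[[0,1.5,1],[0,0,0],1],[[0,1.5,1],[0,0,0],1],[[0,1.5,1],[0,0,0],0.5],[[0,1.5,1],[0,0,0],0.5],[[0,1.5,1],[0,0,0],0.4],[[0,1.5,-30],[0,0,0],0.4],[[0,1.5,-70],[0,0,0],0.4],[[0,1.5,-110],[0,0,0],1],[[30,25,-115],[0,0,0],1],[[50,60,-115],[0,0,0],1]])

```text
clock: 15.17
tool_pos: [0.5597, -0.0998, 0.2081]
orientation: [-179.6, 0.0, -97.5]
force: [-0.0, -0.2, 0.7]
opening: 0.0378
gripper_force: 0.0
```

>>> move_arm(motion=[[[15,35,0],[0,0,0],1],[[30,70,0],[0,0,0],1],[[32,88,0],[0,0,0],1],[[32,88,0],[0,0,0],1],[[32,88,0],[0,0,0],1]])

```text
clock: 15.58
tool_pos: [0.4646, -0.1196, 0.2058]
orientation: [-179.8, 0.0, -97.6]
force: [0.5, 1.3, -0.8]
opening: 0.0048
gripper_force: 0.0
```

```bash
python3 st.py; python3 - <<'E'
from plant import ctrl
from h import *
o=ctrl.get_obs();print(go(o,(*d2w([-145,-163]),74),-97.6))
s=ctrl.snapshot("top");cv2.imwrite("pics/t3.png",cv2.resize(s["color"][160:280,210:370],None,fx=5,fy=5,interpolation=2))
E
```

```text
[ 464.6 -119.6  205.8] dock [-149.4 -162.2] yaw -97.6 Fdock [0.3 1.3] Fz -0.8 M [ 0.12 -0.16  0.  ] open 4.8
(array([  0.9,  -4. , 131.8]), array([-0.2,  0. , -0. ]))
```

View pics/t3.png

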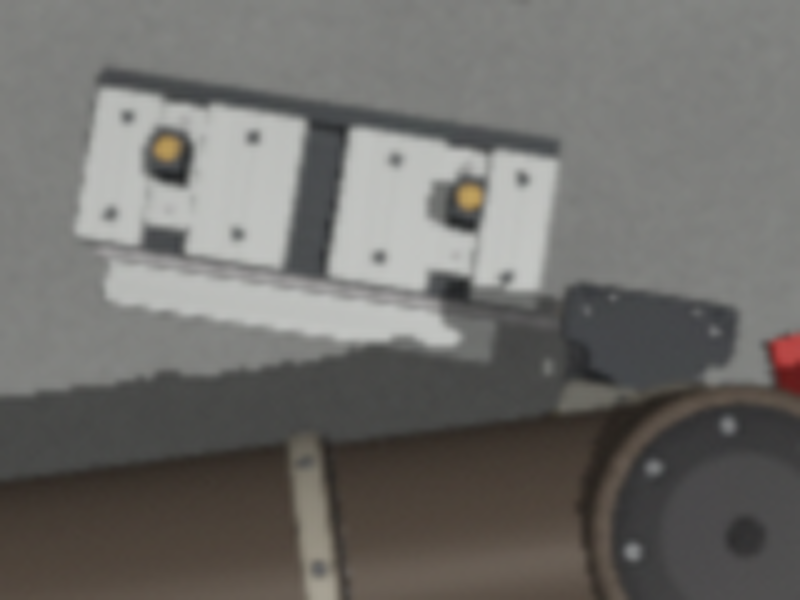

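Both discs, at crop (168,150) and (470,197), stand equally deep in the left and right rails. The gripper is in front of the lever at -x. I'll lower and push the ball.

>>> move_arm(motion=[[[0.5,0,35],[0,0,0],1],[[0.5,0,70],[0,0,0],1],[[0.5,0,105],[0,0,0],1],[[0.5,0,125],[0,0,0],1],[[0.5,0,131],[0,0,0],1],[[0.5,0,131],[0,0,0],1],[[0.5,-8,131],[0,0,0],1],[[0.5,-16,131],[0,0,0],1],[[0.5,-24,131],[0,0,0],1],[[0.5,-32,131],[0,0,0],1]])

```text
clock: 16.47
tool_pos: [0.4966, -0.1241, 0.075]
orientation: [180.0, -0.0, -97.6]
force: [-9.8, 1.4, 11.4]
opening: 0.0003
gripper_force: 5.4
```

```bash
python3 st.py
```

```text
[ 496.6 -124.1   75. ] dock [-117.  -162.4] yaw -97.59 Fdock [-9.9  0.1] Fz 11.4 M [ 0.51  2.92 -0.01] open 0.3
```

>>> move_arm(motion=[[[0,0,-3],[0,0,0],1],[[0,0,-3],[0,0,0],1]])

```text
clock: 16.63
tool_pos: [0.498, -0.124, 0.0778]
orientation: [-179.8, 0.0, -97.6]
force: [-0.4, 0.8, 0.1]
opening: 0.0006
gripper_force: 0.0
```

```bash
python3 st.py
```

```text
[ 498.  -124.    77.8] dock [-115.7 -162.1] yaw -97.59 Fdock [-0.5  0.8] Fz 0.1 M [ 0.11 -0.06 -0.05] open 0.6
```

>>> move_arm(motion=[[[0,-7,-3],[0,0,0],1],[[0,-14,-5],[0,0,0],1],[[0,-21,-7],[0,0,0],1],[[0,-28,-8],[0,0,0],1],[[0,-35,-8],[0,0,0],1],[[0,-42,-8],[0,0,0],1],[[0,-49,-7],[0,0,0],1],[[0,-56,-5],[0,0,0],1]])

```text
clock: 17.3
tool_pos: [0.5528, -0.1314, 0.0815]
orientation: [-180.0, 0.0, -97.6]
force: [-2.3, -0.3, 2.6]
opening: 0.0002
gripper_force: 1.3
```

```bash
python3 st.py
```

```text
[ 552.8 -131.4   81.5] dock [ -60.4 -162.2] yaw -97.59 Fdock [-2.2 -0.6] Fz 2.6 M [0.23 0.62 0.04] open 0.2
```

>>> move_arm(motion=[[[0,-6,1],[0,0,0],1],[[0,-12,3],[0,0,0],1],[[0,-18,5],[0,0,0],1],[[0,-24,7],[0,0,0],1],[[0,-30,10],[0,0,0],1],[[0,-36,13],[0,0,0],1],[[0,-40,15],[0,0,0],1],[[0,-44,17],[0,0,0],1]])

```text
clock: 17.97
tool_pos: [0.5912, -0.137, 0.0649]
orientation: [179.5, -0.1, -97.6]
force: [-34.8, 13.6, 44.4]
opening: 0.0004
gripper_force: 28.9
```

```bash
python3 st.py
```

```text
[ 591.2 -137.    64.9] dock [ -21.5 -162.7] yaw -97.61 Fdock [-36.3   8.9] Fz 44.4 M [ 5.11 12.49  0.09] open 0.4
```

Force has risen sharply at about the expected end of travel. I'll back off and look.

>>> move_arm(motion=[[[0,6,-6],[0,0,0],1],[[0,12,-20],[0,0,0],1],[[0,20,-50],[0,0,0],1],[[0,40,-90],[0,0,0],1],[[20,75,-105],[0,0,0],1],[[40,110,-110],[0,0,0],1],[[75,130,-110],[0,0,0],1],[[112,145,-110],[0,0,0],1],[[150,150,-110],[0,0,0],1],[[188,150,-110],[0,0,0],1]])

```text
clock: 18.8
tool_pos: [0.422, -0.3053, 0.1762]
orientation: [-179.7, -0.1, -97.5]
force: [2.5, 1.2, 0.2]
opening: -0.0
gripper_force: 0.0
```

```bash
python3 st.py; python3 - <<'E'
from plant import ctrl
from h import *
t=ctrl.snapshot("top");s=ctrl.snapshot("side")
a=cv2.resize(t["color"][165:255,215:348],None,fx=3,fy=3,interpolation=2)
b=cv2.resize(s["color"][170:280,220:320],None,fx=4,fy=4,interpolation=2)
im=np.zeros((440,799,3),np.uint8);im[:270,:399]=a;im[:440,399:799]=b
cv2.imwrite("pics/f1.png",im)
for d in(45,50,52): 
  q=np.radians(d);P=[*d2w([-59+85*np.sin(q),-163])/1000,.006+.085*np.cos(q)]
  u=proj(t,P);v=proj(s,P);print(d,(u-[215,165])*3,(v-[220,170])*4+[399,0])
E
```

```text
[ 422.  -305.3  176.2] dock [-167.  -351.9] yaw -97.51 Fdock [2.3 1.5] Fz 0.2 M [ 0.15 -0.27  0.01] open -0.0
45 [352.93241445 113.77428996] [701.37069493 273.11655244]
50 [353.0834044  108.89438243] [706.31808348 274.88554542]
52 [353.10628882 107.11330307] [708.14088646 275.75897375]
```

View pics/f1.png

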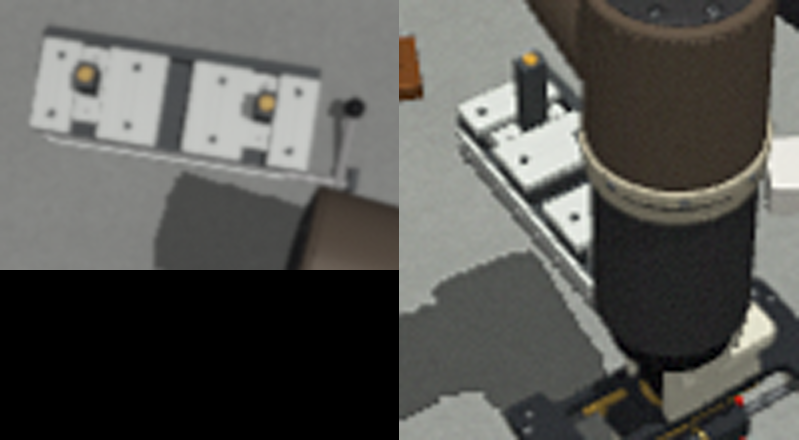

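The ball is at (353,107), which matches the predicted 52° end of travel. The keeper is upright and both carriers are still home. I'll let the arm settle and hand in.

>>> move_arm(motion=[[[0,0,-20],[0,0,0],1],[[0,0,-20],[0,0,0],1],[[0,0,-20],[0,0,0],1]])

```text
clock: 19.15
tool_pos: [0.4237, -0.3043, 0.1959]
orientation: [-179.8, -0.1, -97.6]
force: [-0.0, 0.5, -0.3]
opening: 0.0004
gripper_force: 0.0
```

```bash
python3 -c "
from plant import ctrl
print(ctrl.close_job())"
```

```text
the job is handed in; nothing more can be done
None
```

The wide carrier is home in the left rail, the narrow carrier is home in the right rail, and the keeper is thrown fully over; the job was handed in at 19 s, but no verdict came back.

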